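Stand the slim whetstone in the drying rack and start the drying timer

ROBOT

A 7-joint arm with a two-finger parallel gripper is mounted at the origin on a cart in front of the work surface, level with it; the furniture and walls round the work are solid. World frame = base frame: x ahead of the robot, y to its left, z up, the work surface at z = 0. Lengths are in m, angles in rad, forces in N, time in s.
With the tool pointing down it reaches from about 0.425 to 0.875 m from the base axis. Payload 4.7 kg.
Tool frame: the origin (TCP) lies at the very end of the fingers, on their centre line; the grasp point (between the pads) lies 19 mm behind it; z points along the fingers, y is the line along which they close (so a half turn about z gives the same grasp; the last joint's range is limited). The gripper opens to 85 mm and grips with 20 to 120 N. Pads are 22 mm wide; open, the fingers measure 114 mm over their backs; the gripper's body (76 mm by 85 mm) begins 54 mm behind the grasp point. The pads swing forward as they close: fully open they stand 13 mm farther back than shut.
Start: joints at [-1.331, 0.321, -0.07, 1.45, 0.023, 1.371, -0.057], TCP at [0.146, 0.634, 0.231] pointing down, gripper open.
Joint ranges: [-2.86, 2.86], [-0.3, 2.09], [-1.38, 1.24], [0.06, 2.45], [-1.56, 4.7], [0.09, 2.05], [-2.69, 2.69]. Speed limits (rad/s): [2.57, 2.57, 3.14, 3.14, 3.14, 3.14, 3.14].

INTERFACE

Orientations are given as a 3x3 rotation matrix whose columns are the frame's x, y, z axes.
In Python, from workcell import telemetry, vision, job_done, models gives the robot as it stands. The module is installed in compiled form; this text tells all that it offers.
- The arm moves only by the tool drive_tool, never from a script. Its argument "series" is a list that holds one entry, the list of rows, each a list of 7 numbers: the shift along the tool's x, y, z in units of 0.25 m (1.0 is 0.25 m), then the turn, a rotation vector about the tool's x, y, z in units of 45 degrees (1.0 is 45 degrees), then the gripper command: -1 is shut, 1 is fully open, values between are in proportion. A call has 1 to 12 rows; each row is the pose to reach, as a shift and turn from the pose commanded when the call began, along the tool's axes at that moment; what a row does not reach only later rows make up. A row lasts 1/10 s, in which the tool goes at most 50 mm and 8.59 degrees, less where a joint would pass 70% of its speed; a pose out of reach is approached as far as the arm can. A call with a number of a shift or a turn outside -1 to 1 is refused whole. A call with a gripper value outside its range is refused whole. The fingers move at their own pace and stop on an object; the grip force is fixed at half the most. Time passes only in rows, so rows that repeat a pose let the fingers close. It gives the time, the measured TCP pose, the force, the opening and the grip force at its end, in the units of the state.
- telemetry.get_obs(): the state, without advancing time (a new reading comes with each control period).
- vision.snapshot(name): name is "side" or "top" or "wrist"; returns the picture (480x640x3 uint8, red, green, blue); there is no depth.
- vision.camera_model(name): a dict with "K" (3x3 intrinsics, pixels), "k1" (the pictures are not rectified: a ray, as slopes to the right and down, at radius r is drawn at 1 + k1 r^2 times it, then the intrinsics apply), "eye" and "rotation" of the camera in the world. Camera axes: x right, y down, z forward; pixel columns grow to the right and rows downward; lengths in m; the calibration is good to about 2 mm. A picture is of the moment at which its call begins: read the wrist's pose just before it. camera_model takes no time and is no camera call; for the wrist camera it gives the pose at the moment of the call.
- job_done(): hands the job in; it is judged then, once.
Trained networks look in the newest picture that a camera, given by its name, has taken for a name from the list of things; names that differ only in an ending like _2 or _b are one class to them, and where a whole thing is asked for, a point or a joint stands for the part that bears it (a point fixed in the world has none). Each returns a list of dicts, best first, with "score" (0 to 1); they miss things now and then, are a little off and sometimes report something else, mostly with a low value. They report only what shows in the picture. A call takes as long as a camera call.
- models.recognise(camera, query): "xy" ([column, row] in pixels, amid what is visible of it).
- models.regions_of(camera, query): "region" (480x640 bool, what is visible of it) and "xy" ([column, row] in pixels, amid what is visible of it).
- models.tip_of(camera, query): "xy" ([column, row] in pixels: a listed point, or the origin of a listed thing).
The state is a dict: "clock": time; "qpos": joint angles; "joint_vel": joint speeds; "joint_torque": joint torques, N m; "tcp_pos": TCP position; "tool_rot": TCP orientation; "wrist_force": force on the tool from outside, world axes, zero at the start; "torque": the same for the moment, N m; "grip_width": finger opening in m; "finger_force": force on a finger pad.
Only numpy, scipy, OpenCV 4.12 (cv2) and the standard library are available. Lean on these libraries where they do the work, as an engineer would, in place of code of your own. Each camera call takes 0.05 s, during which the arm holds its last target. There are 200 camera calls.

TASK

Take the slim salmon-red whetstone out of the leaning grey cradle and gently stand it on end, upright and touching bottom, in the empty narrow slot of the wooden drying rack, without dropping it in. When it stands there by itself, set the drying timer going: press the blue key fully and let it come up again, then press the green key fully, one key at a time and never the red one. Leave the green stone in the rack and the other things on the bench where they are.

Things in the scene. Friction and masses are not known exactly. Their poses are not given: they have to be found in the camera images.
- stone_slim: slim salmon-red whetstone bar, 26 (x) x 150 (y) x 14 (z) mm, about 0.12 kg. Origin at the centre of one broad face; the stone reaches from z = 0 to 14 mm. It starts leaning in the cradle 30 degrees from vertical, its y axis pointing up along it, its top towards the robot, the face z = 0 on the board. Its upper 50 mm stand clear: grip it there, across width or thickness
- stone_mid (a point): centre of the slim stone (75 mm from either end), same axes as the stone
- cradle: fixed grey plastic cradle, foot 105 x 70 mm: a board leaning 30 degrees from vertical (top towards the cradle's -x), a foot stop, low side walls round the lowest 50 mm of the stone (2 mm clearance each side, 5 mm in front): draw the stone out along its length, 60 mm or more. Origin under the foot's centre, z up. It stands nearer to or farther from the robot than the timer
- drying_rack: fixed light-wood rack, 204 (x) x 94 (y) mm, z up, origin at the centre of its underside: three fences along x, bevelled on top, make two slots 190 mm long, open at both ends. The wider slot (y = -18 mm) holds the green stone; the narrow one (y = +21 mm) is empty. Fence tops are 57 to 60 mm above the bench
- slot_floor (a point): middle of the narrow slot's floor, 12 mm above the bench; x along the slot (190 mm), y across it (20 mm between the fences, 33 mm at the bevelled mouth), z up. The fences rise 40 mm above this floor, their bevels 5 to 8 mm more. The slim stone's 14 mm thickness fits across the slot, its 26 mm width must lie along it
- stone_green: green whetstone 60 x 180 x 20 mm standing on its long edge in the rack's wider slot, its upper edge 72 mm above the bench; origin at the centre of a broad face. Leave it there
- timer: fixed timer console, 100 x 150 mm, up to 80 mm high; its white face slopes 30 degrees towards its -x side (to the robot), with a small dark display and a row of three round spring keys, 28 mm across, 45 mm apart: blue at +y (the robot's left), green in the middle, red at -y. Origin under its centre, z up
- key_blue_top (a point): centre of the top of the blue key; its z axis is the outward normal of the sloping face (30 degrees from vertical, leaning to the timer's -x): the key is pressed along -z, 6 mm, about 5 N when fully down
- key_green_top (a point): the same of the green (middle) key
- key_red_top (a point): the same of the red key, which must not be pressed
- key_blue (a joint): travel of the blue key: 0 up, 0.006 fully down (m); it springs back
- key_green (a joint): travel of the green key, likewise
- key_red (a joint): travel of the red key, likewise
- stone_brown: brown whetstone 64 x 200 x 24 mm lying at the back; bystander
- enamel_cup: white enamel cup, 76 mm high, at the near right; bystander
- scrub_brush: wooden scrub brush 41 x 156 x 26 mm in front of the blue case; bystander

How it is judged:
On the way, in this order (a step that is already met when the one before it is completed fails the run):
1. the slim stone stands on end in the narrow slot, let go (x of stone_mid in the frame of slot_floor between -0.075 and 0.075 m and y of stone_mid in the frame of slot_floor between -0.008 and 0.008 m and z of stone_mid in the frame of slot_floor between 0.066 and 0.081 m and angle between the y axis of stone_slim and the z axis of slot_floor, either way round below 0.157 rad and contact force between the fingers and stone_slim below 0.1 N and linear speed of stone_slim below 0.02 m/s), for 0.2 s.
2. the blue key is pressed down, the others up (value of joint key_blue above 0.004 m and value of joint each of key_green, key_red below 0.0015 m and x of stone_mid in the frame of slot_floor between -0.075 and 0.075 m and y of stone_mid in the frame of slot_floor between -0.008 and 0.008 m and z of stone_mid in the frame of slot_floor between 0.066 and 0.081 m and angle between the y axis of stone_slim and the z axis of slot_floor, either way round below 0.157 rad), for 0.05 s.
3. the blue key is up again (value of joint key_blue below 0.0015 m), for 0.05 s.
4. the green key is pressed down, the others up (value of joint key_green above 0.004 m and value of joint each of key_blue, key_red below 0.0015 m and x of stone_mid in the frame of slot_floor between -0.075 and 0.075 m and y of stone_mid in the frame of slot_floor between -0.008 and 0.008 m and z of stone_mid in the frame of slot_floor between 0.066 and 0.081 m and angle between the y axis of stone_slim and the z axis of slot_floor, either way round below 0.157 rad), for 0.05 s.
At the end, for the whole second after the job is handed in: The slim stone stands on end in the narrow slot, at rest and released: within 9 degrees of upright, its centre 66 to 81 mm above the slot floor, within 8 mm of the slot's middle line and 75 mm of its middle along it; all keys up (within 1.5 mm). A key is pressed at 4 mm or more (all of step 1 and value of joint each of key_blue, key_green, key_red below 0.0015 m); the robot touches nothing.
It fails at once if the red key is pressed (2.5 mm) (value of joint key_red above 0.0025 m).
It fails at once if blue and green pressed together (value of joint each of key_blue, key_green above 0.0025 m).
It fails at once if a key is pressed while the stone does not stand in the slot (value of joint any of key_blue, key_green above 0.004 m and not (x of stone_mid in the frame of slot_floor between -0.075 and 0.075 m and y of stone_mid in the frame of slot_floor between -0.008 and 0.008 m and z of stone_mid in the frame of slot_floor between 0.066 and 0.081 m and angle between the y axis of stone_slim and the z axis of slot_floor, either way round below 0.157 rad)).
It fails at once if the slim stone is dropped into the slot (faster than 0.45 m/s there) (horizontal distance between stone_mid and slot_floor below 0.09 m and z of stone_mid in the frame of slot_floor below 0.135 m and linear speed of stone_slim above 0.45 m/s).
It fails at once if a bystander is moved: the green stone by more than 20 mm, or another listed one by more than 30 mm (distance of any of stone_brown, enamel_cup, scrub_brush from where it was at the start of the episode above 0.03 m or distance of stone_green from where it was at the start of the episode above 0.02 m).
It also fails if it takes over 56 s, if anything falls off the work surface, if the arm or the gripper's body presses on something with over 40 N, if the wrist force passes 120 N, or if a joint passes its speed limit or range.

## Working session

There is one attempt and no reset: what is moved stays moved. The work goes in short steps, Python scripts to look and compute and a tool call to move; the robot and the scene stay as the last step left them, time stands still between calls to the robot, and variables do not carry over. Pictures are saved under pics/ and viewed, at most 14 in all, crops included, and the job is handed in when it is done.

Besides the shell and the picture viewer there is one more tool, called after "Call:" as name([rows], argument=value, ...), one row to a line, values as JSON. drive_tool: Moves the arm, as the interface text tells. Its arguments: {"type":"object","properties":{"series":{"type":"array","items":{"type":"array","items":{"type":"array","items":{"type":"number"}}}}},"required":["series"]}

```bash
mkdir -p pics; cat > h.py <<'E'
import numpy as np, cv2
from workcell import telemetry, vision, job_done, models
def ray(cam,uv,m=None):
    m=m or vision.camera_model(cam);K=np.array(m["K"]);k1=m["k1"]
    d=np.array([(uv[0]-K[0,2])/K[0,0],(uv[1]-K[1,2])/K[1,1]]);u=d.copy()
    for _ in range(30): u=d/(1+k1*(u@u))
    r=np.array(m["rotation"])@np.array([u[0],u[1],1]);return np.array(m["eye"]),r/np.linalg.norm(r)
def onz(cam,uv,z,m=None):
    e,r=ray(cam,uv,m);return e+r*(z-e[2])/r[2]
def tri(rays):
    A=sum(np.eye(3)-np.outer(r,r) for e,r in rays);b=sum((np.eye(3)-np.outer(r,r))@e for e,r in rays)
    p=np.linalg.solve(A,b);return p,[np.linalg.norm(np.cross(p-e,r)) for e,r in rays]
def proj(m,p):
    c=np.array(m["rotation"]).T@(np.array(p)-np.array(m["eye"]));u=c[:2]/c[2];u=u*(1+m["k1"]*(u@u));K=np.array(m["K"])
    return np.array([K[0,0]*u[0]+K[0,2],K[1,1]*u[1]+K[1,2]])
E
python3 - <<'E'
from h import *
np.set_printoptions(precision=4,suppress=True)
for c in["side","top"]:
    im=vision.snapshot(c);cv2.imwrite(f"pics/{c}0.png",im[:,:,::-1])
    m=vision.camera_model(c);print(c,m["eye"],np.array(m["rotation"])[:,2],m["K"][0],m["k1"])
R={}
for q in["stone_mid","slot_floor","key_blue_top","key_green_top","key_red_top","cradle","drying_rack","timer","stone_green","stone_slim"]:
    r={}
    for c in["side","top"]:
        l=models.tip_of(c,q);
        if l:r[c]=l[0]["xy"];print(q,c,[ (np.round(x["xy"],1),round(x["score"],2)) for x in l[:2]])
    if len(r)==2:print("   ",tri([ray(c,r[c]) for c in r]))
E
```

```text
side [1.6655 0.1901 1.0112] [-0.7607 -0.1277 -0.6365] [569.9695   0.     316.8402] 0.018865254490622742
top [0.3964 0.0351 1.5227] [ 0.1111 -0.0126 -0.9937] [537.4312   0.     322.8886] -0.14658524621576358
stone_mid side [(array([335.6, 266.7]), 0.6)]
stone_mid top [(array([306.2, 212.2]), 0.62)]
    (array([0.6296, 0.0615, 0.0888]), [np.float64(0.0005117915181361502), np.float64(0.0005117915181361665)])
slot_floor side [(array([243.8, 260.5]), 0.81)]
key_blue_top side [(array([327.5, 221.7]), 0.6)]
key_blue_top top [(array([325.8, 288.4]), 0.47)]
    (array([0.4242, 0.0117, 0.0678]), [np.float64(0.0008878461192018899), np.float64(0.0008878461192018959)])
key_green_top side [(array([335.1, 289.6]), 0.71), (array([311.6, 222.7]), 0.61)]
key_green_top top [(array([345.5, 282.7]), 0.38)]
    (array([ 0.4425, -0.0087, -0.1696]), [np.float64(0.046768803066201264), np.float64(0.04676880306620128)])
key_red_top side [(array([295.9, 224.1]), 0.39)]
key_red_top top [(array([358.2, 279.4]), 0.64), (array([325.7, 289.3]), 0.32)]
    (array([ 0.4469, -0.0745,  0.0675]), [np.float64(0.0028540391
[... 391 characters left out ...]
(0.0044435030267926685), np.float64(0.004443503026792614)])
timer side [(array([311.5, 251.7]), 0.64), (array([449.2, 292.8]), 0.28)]
timer top [(array([337.5, 276.3]), 0.6)]
    (array([ 0.4602, -0.026 , -0.0146]), [np.float64(0.0014654916583052358), np.float64(0.0014654916583051948)])
stone_green side [(array([224.5, 251.5]), 0.81)]
stone_green top [(array([416.3, 245.4]), 0.7)]
    (array([ 0.5421, -0.2487,  0.027 ]), [np.float64(0.002198878046700483), np.float64(0.0021988780467004218)])
stone_slim side [(array([334.5, 267.1]), 0.83)]
stone_slim top [(array([304.5, 216.2]), 0.65)]
    (array([0.6207, 0.0621, 0.0797]), [np.float64(0.0038443770531972807), np.float64(0.0038443770531972968)])
```

View pics/side0.png

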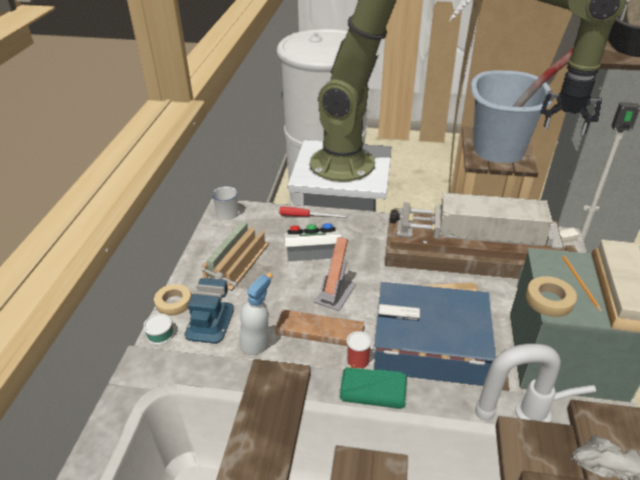

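View pics/top0.png

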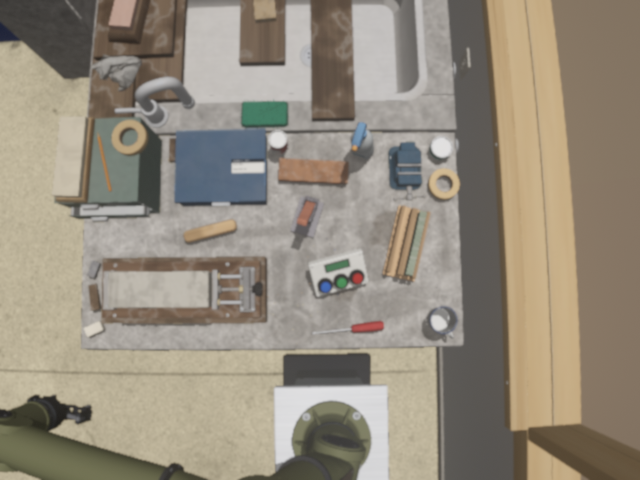

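The side view shows the red stone in the cradle at (335,265), the rack at (235,255) with the near-side narrow slot, and the timer keys at row ~228, with blue at 327, green at 312 and red at 296. The top view agrees: stone at (305,215), rack at (408,243), keys at (325..358, 285). Next I move over the scene for wrist views.

```bash
cat >> h.py <<'E'
from scipy.spatial.transform import Rotation as Ro
def down(yaw):  # tool z down, tool x at given yaw
    x=np.array([np.cos(yaw),np.sin(yaw),0]);z=np.array([0,0,-1.]);return np.c_[x,np.cross(z,x),z]
def go(p,R=None,p0=None,R0=None):
    o=telemetry.get_obs();p0=np.array(o["tcp_pos"]) if p0 is None else np.array(p0);R0=np.array(o["tool_rot"]) if R0 is None else R0
    R=R0 if R is None else R
    d=R0.T@(np.array(p)-p0)/.25;w=Ro.from_matrix(R0.T@R).as_rotvec()/(np.pi/4)
    print("move",np.round(d,4),np.round(w,4),"rows",round(max(np.linalg.norm(d)*.25/.05,np.linalg.norm(w)*45/8.59),1))
E
python3 - <<'E'
from h import *
np.set_printoptions(precision=4,suppress=True)
o=telemetry.get_obs();R=np.array(o["tool_rot"]);print(o["clock"],o["tcp_pos"],"\n",R,o["grip_width"])
m=vision.camera_model("wrist");print(R.T@(np.array(m["eye"])-o["tcp_pos"]),"\n",R.T@np.array(m["rotation"]),m["K"])
go([.30,.43,.40]);go([.45,.0,.42],down(0));go([.45,.0,.42],down(np.pi/2))
E
```

```text
1.1 [0.1456 0.6335 0.2313] 
 [[-0.9746  0.2238  0.0001]
 [ 0.2238  0.9746  0.    ]
 [-0.0001  0.     -1.    ]] 0.0854816917579448
[ 0.0843 -0.0002 -0.1425] 
 [[ 0.0009 -0.9459 -0.3244]
 [ 1.      0.0008  0.0003]
 [ 0.     -0.3244  0.9459]] [[368.9319   0.     316.964 ]
 [  0.     368.9319 242.4215]
 [  0.       0.       1.    ]]
move [-0.7844 -0.655  -0.6746] [0. 0. 0.] rows 6.1
move [-1.7541 -2.1971 -0.7546] [ 0.0002 -0.0001  3.7126] rows 19.4
move [-1.7541 -2.1971 -0.7546] [0.0001 0.     1.7126] rows 14.6
```

Call:
drive_tool([
  [[-0.2,-0.2,-0.75,0,0,0,1],[-1,-1,-0.75,0,0,0,1],[-1,-1,-0.75,0,0,0,1],[-1,-1,-0.75,0,0,0,1],[-1,-1,-0.75,0,0,0,1],[-1,-1,-0.75,0,0,0,1],[-1,-1,-0.75,0,0,0,1],[-1,-1,-0.75,0,0,0,1],[-1,-1,-0.75,0,0,0,1],[-1,-1,-0.75,0,0,0,1],[-1,-1,-0.75,0,0,0,1]],
])

```text
clock: 2.2
tcp_pos: [0.3321, 0.3351, 0.4183]
tool_rot: [[-0.975, 0.222, -0.001], [0.222, 0.975, 0.0], [0.001, 0.0, -1.0]]
wrist_force: [0.1, 1.4, 0.9]
grip_width: 0.0854
finger_force: 0.0
```

Call:
drive_tool([
  [[-0.95,-1,0,0,0,-0.287,1],[-0.95,-1,0,0,0,-0.287,1],[-0.95,-1,0,0,0,-0.287,1],[-0.95,-1,0,0,0,-0.287,1],[-0.95,-1,0,0,0,-0.287,1],[-0.95,-1,0,0,0,-0.287,1],[-0.95,-1,0,0,0,-0.287,1],[-0.95,-1,0,0,0,-0.287,1],[-0.95,-1,0,0,0,-0.287,1],[-0.95,-1,0,0,0,-0.287,1]],
])

```text
clock: 3.2
tcp_pos: [0.5083, 0.0403, 0.4178]
tool_rot: [[-1.0, -0.004, -0.002], [-0.004, 1.0, 0.0], [0.002, 0.0, -1.0]]
wrist_force: [0.2, 0.7, 0.7]
grip_width: 0.0855
finger_force: 0.0
```

```bash
cat > look.py <<'E'
from h import *
import sys,json,os
np.set_printoptions(precision=4,suppress=True)
n=sys.argv[1];o=telemetry.get_obs();m=vision.camera_model("wrist");im=vision.snapshot("wrist");cv2.imwrite(f"pics/w{n}.png",im[:,:,::-1])
print(o["clock"],o["tcp_pos"],m["eye"])
S=json.load(open("rays.json")) if os.path.exists("rays.json") else {}
for q in sys.argv[2:]:
    l=models.tip_of("wrist",q)
    print(q,[(np.round(x["xy"],1),round(x["score"],2)) for x in l[:2]])
    if l and l[0]["score"]>.4:
        e,r=ray("wrist",l[0]["xy"],m);S.setdefault(q,[]).append([list(e),list(r)])
        if len(S[q])>1:
            p,res=tri([(np.array(a),np.array(b)) for a,b in S[q]]);print("   tri",p,np.round(res,4))
json.dump(S,open("rays.json","w"))
E
python3 look.py 1 stone_mid slot_floor key_blue_top key_green_top key_red_top cradle drying_rack timer stone_slim stone_green
```

```text
3.2 [0.5083 0.0403 0.4178] [0.4242 0.0398 0.5605]
stone_mid [(array([332.9, 270.5]), 0.81)]
slot_floor [(array([156.7, 206.5]), 0.6)]
key_blue_top [(array([293.4, 117.3]), 0.95)]
key_green_top [(array([501.7, 232.8]), 0.69), (array([258.3, 125.4]), 0.64)]
key_red_top [(array([228. , 133.9]), 0.85)]
cradle [(array([328.2, 246.8]), 0.92)]
drying_rack [(array([147.1, 200.6]), 0.86), (array([159.3, 206.7]), 0.17)]
timer [(array([256.5, 124. ]), 0.73)]
stone_slim [(array([330.6, 269.4]), 0.87)]
stone_green [(array([115.4, 203.9]), 0.68)]
```

View pics/w1.png

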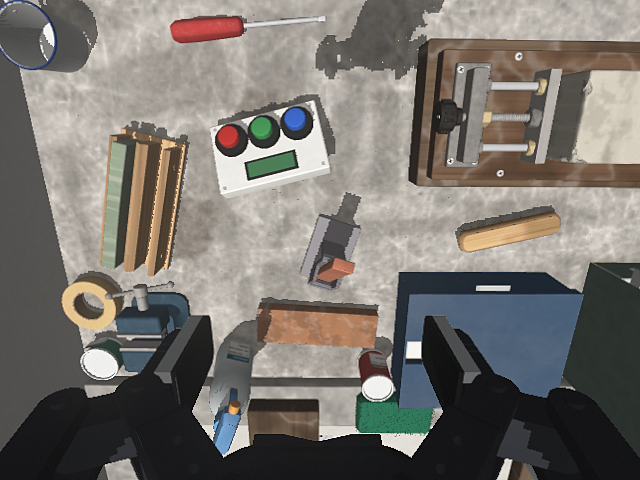

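The wrist view shows rack at (150,200), timer at (270,150) with keys red 229/green 262/blue 295, and the stone seen nearly end-on at (340,268). I need a more oblique view with the tool yawed 90°.

```bash
python3 - <<'E'
from h import *
go([.58,.16,.32],down(np.pi/2))
E
```

```text
move [-0.285   0.4916  0.3959] [ 5.0000e-04 -0.0000e+00  1.9997e+00] rows 10.5
```

Call:
drive_tool([
  [[-0.28,0.49,0.4,0,0,1,1],[-0.28,0.49,0.4,0,0,1,1],[-0.28,0.49,0.4,0,0,1,1],[-0.28,0.49,0.4,0,0,1,1],[-0.28,0.49,0.4,0,0,1,1],[-0.28,0.49,0.4,0,0,1,1]],
])

```text
clock: 4.35
tcp_pos: [0.5786, 0.1604, 0.3174]
tool_rot: [[-0.705, 0.709, -0.002], [0.709, 0.705, -0.002], [0.0, -0.003, -1.0]]
wrist_force: [-0.2, -0.5, 0.2]
grip_width: 0.0854
finger_force: 0.0
```

Call:
drive_tool([
  [[0,0,0,0,0,1,1],[0,0,0,0,0,1,1],[0,0,0,0,0,1,1],[0,0,0,0,0,1,1],[0,0,0,0,0,1,1],[0,0,0,0,0,1,1],[0,0,0,0,0,1,1]],
])

```text
clock: 5.05
tcp_pos: [0.5788, 0.1596, 0.3188]
tool_rot: [[0.0, 1.0, -0.0], [1.0, -0.0, -0.0], [-0.0, -0.0, -1.0]]
wrist_force: [0.3, 0.2, 0.4]
grip_width: 0.0852
finger_force: 0.0
```

```bash
python3 look.py 2 stone_mid slot_floor key_blue_top key_green_top key_red_top cradle drying_rack timer stone_slim stone_green
```

```text
5.05 [0.5788 0.1596 0.3188] [0.5783 0.2433 0.4613]
stone_mid [(array([361.2, 287.7]), 0.84)]
   tri [0.6268 0.0626 0.0891] [0.0008 0.0008]
slot_floor [(array([301.6, 420.5]), 0.62)]
   tri [ 0.5546 -0.2041  0.0112] [0.0002 0.0002]
key_blue_top [(array([190.5, 317.8]), 0.72)]
   tri [0.4245 0.0103 0.0671] [0.0005 0.0005]
key_green_top [(array([204.5, 344.5]), 0.47)]
   tri [0.5134 0.157  0.3229] [0.0177 0.0177]
key_red_top [(array([219.3, 370.7]), 0.63)]
   tri [ 0.4469 -0.0786  0.0515] [0.0008 0.0008]
cradle [(array([357.6, 258.2]), 0.65)]
   tri [ 0.6316  0.058  -0.0163] [0.0034 0.0034]
drying_rack [(array([302.7, 425.2]), 0.72)]
   tri [ 0.5525 -0.2275 -0.0054] [0.0034 0.0034]
timer [(array([191.7, 316.3]), 0.52)]
   tri [ 0.4199 -0.0312  0.0173] [0.0197 0.0197]
stone_slim [(array([352.8, 287.5]), 0.74), (array([363.6, 284.5]), 0.24)]
   tri [0.6206 0.0612 0.0909] [0.0031 0.0031]
stone_green [(array([299.7, 421.4]), 0.38)]
```

View pics/w2.png

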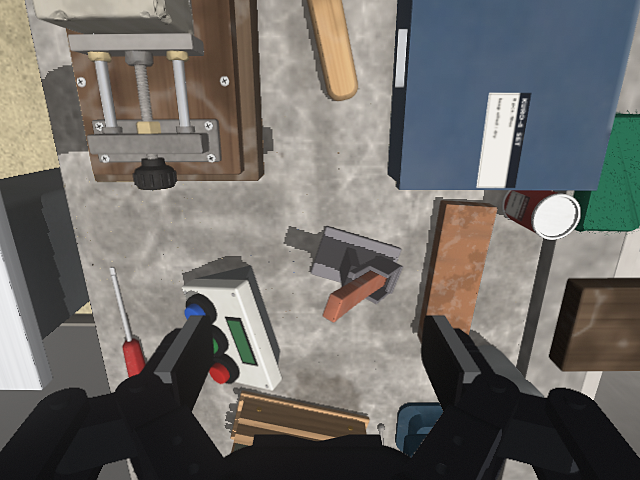

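The oblique view shows the stone from (395,280) at the bottom to (335,312) at the top, and the cradle yawed about -16°. The triangulated stone_mid and slot_floor (z 0.011) agree with the given sizes. Next I fit the stone pose to the masks.

```bash
cat > fit.py <<'E'
from h import *
import pickle,sys,os
from scipy.optimize import minimize
np.set_printoptions(precision=4,suppress=True)
views=pickle.load(open("views.pkl","rb")) if os.path.exists("views.pkl") else []
cams=sys.argv[1].split(",")
for c in cams:
    if not c: continue
    m=vision.camera_model(c)
    if c!="wrist":vision.snapshot(c)
    l=models.regions_of(c,"stone_slim")
    if l:
        k=l[0]["region"].astype(np.uint8);print(c,l[0]["score"],k.sum());views.append((c,m,k))
pickle.dump(views,open("views.pkl","wb"))
lean=np.radians(30)
def pose(v):
    cx=np.array([np.cos(v[3]),np.sin(v[3]),0]);y=-np.sin(lean)*cx+np.cos(lean)*np.array([0,0,1]);z=np.cos(lean)*cx+np.sin(lean)*np.array([0,0,1])
    return np.array(v[:3]),np.c_[np.cross(y,z),y,z]
S=4
def hull(m,p,R,y0,y1,box):
    P=np.array([proj(m,p+R@np.array([sx*.013,yy,sz*.007])) for sx in(-1,1) for yy in(y0,y1) for sz in(-1,1)])
    b=((P-box)*S).astype(np.float32);h=cv2.convexHull(b)
    im=np.zeros((400*1,400*1),np.uint8);cv2.fillConvexPoly(im,np.round(h*16).astype(np.int32),1,cv2.LINE_8,4);return im
data=[]
for c,m,k in views:
    ys,xs=np.nonzero(k);box=np.array([np.median(xs)-50,np.median(ys)-50])
    M=np.float32([[S,0,-box[0]*S+S/2-.5],[0,S,-box[1]*S+S/2-.5]]);data.append((c,m,box,cv2.warpAffine(k*255,M,(400,400),flags=cv2.INTER_LINEAR)>127))
def cost(v,full=False):
    p,R=pose(v);t=[]
    for c,m,box,k in data:
        a=hull(m,p,R,-.075,.075,box-.5+.0)>0;b=hull(m,p,R,-.02,.075,box-.5)>0
        t.append(((k&~a).sum()+(b&~k).sum())/k.sum())
    return t if full else sum(t)
v0=[.627,.0626,.089,np.radians(-16)]
best=None
for yaw in np.radians([-25,-16,-8]):
    w=v0[:3]+[yaw];s=np.array([w]+[np.array(w)+d for d in np.diag([.006,.006,.006,.15])])
    r=minimize(cost,w,method="Nelder-Mead",options=dict(initial_simplex=s,xatol=1e-5,fatol=1e-4,maxiter=400))
    print(r.x,np.degrees(r.x[3]),r.fun)
    if best is None or r.fun<best.fun:best=r
p,R=pose(best.x);print(cost(best.x,True));np.savez("stone.npz",p=p,R=R)
E
python3 fit.py wrist,side,top
python3 - <<'E'
from h import *
go([.56,-.08,.32])
E
```

```text
wrist 0.59 1459
side 0.96 636
top 0.66 233
[ 0.6298  0.0615  0.0875 -0.3015] -17.2744207319165 0.3234925730295264
[ 0.6299  0.0617  0.0873 -0.2863] -16.405142361355306 0.32252507592616053
[ 0.6298  0.0618  0.0873 -0.2755] -15.787766181462686 0.3247199539283316
[np.float64(0.12270779777206513), np.float64(0.06635863153755407), np.float64(0.13345864661654136)]
move [-0.9581 -0.0748 -0.0048] [0. 0. 0.] rows 4.8
```

Call:
drive_tool([
  [[-0.9,-0.08,0,0,0,0,1],[-0.9,-0.08,0,0,0,0,1],[-0.9,-0.08,0,0,0,0,1],[-0.9,-0.08,0,0,0,0,1],[-0.9,-0.08,0,0,0,0,1],[-0.9,-0.08,0,0,0,0,1],[-0.9,-0.08,0,0,0,0,1]],
])

```text
clock: 6.55
tcp_pos: [0.5587, -0.0656, 0.319]
tool_rot: [[0.002, 1.0, 0.0], [1.0, -0.002, 0.001], [0.001, 0.0, -1.0]]
wrist_force: [1.2, 0.6, -0.6]
grip_width: 0.0858
finger_force: 0.0
```

```bash
python3 look.py 3 slot_floor key_blue_top key_green_top key_red_top drying_rack stone_green timer
python3 - <<'E'
from h import *
m=vision.camera_model("wrist")
l=models.regions_of("wrist","drying_rack");g=models.regions_of("wrist","stone_green")
for n,r in(("rack",l),("green",g)):
    if r:
        k=r[0]["region"].astype(np.uint8);c=max(cv2.findContours(k,0,1)[0],key=cv2.contourArea);b=cv2.boxPoints(cv2.minAreaRect(c));print(n,r[0]["score"],k.sum(),b.round(0).tolist())
        q=np.array([onz("wrist",x,.06,m)[:2] for x in b]);print(q.round(4).tolist())
E
```

```text
6.55 [ 0.5587 -0.0656  0.319 ] [0.5582 0.0179 0.4616]
slot_floor [(array([313.9, 286.8]), 0.73), (array([236.8, 151.3]), 0.66)]
   tri [ 0.5542 -0.2008  0.0138] [0.0021 0.0005 0.0024]
key_blue_top [(array([185.5, 122.8]), 0.82)]
   tri [0.4247 0.0112 0.0685] [0.0011 0.0003 0.0009]
key_green_top []
key_red_top [(array([218.2, 205.8]), 0.68)]
   tri [ 0.4466 -0.0782  0.0523] [0.0006 0.0012 0.0006]
drying_rack [(array([309.9, 297.1]), 0.57)]
   tri [ 0.5507 -0.2233 -0.0012] [0.0022 0.0051 0.0032]
stone_green [(array([302.4, 332.9]), 0.6)]
   tri [ 0.5397 -0.2398  0.0601] [0.0001 0.0001]
timer [(array([236.3, 150.8]), 0.82)]
   tri [ 0.4344 -0.027   0.0158] [0.018  0.0297 0.0287]
rack 0.78 7738 [[232.0, 313.0], [244.0, 253.0], [397.0, 283.0], [385.0, 343.0]]
[[0.4543, -0.2106], [0.474, -0.1318], [0.6536, -0.1703], [0.6445, -0.254]]
green 0.76 3401 [[232.0, 328.0], [237.0, 304.0], [378.0, 336.0], [373.0, 360.0]]
[[0.4517, -0.2323], [0.4611, -0.1981], [0.6358, -0.2434], [0.6306, -0.28]]
```

View pics/w3.png

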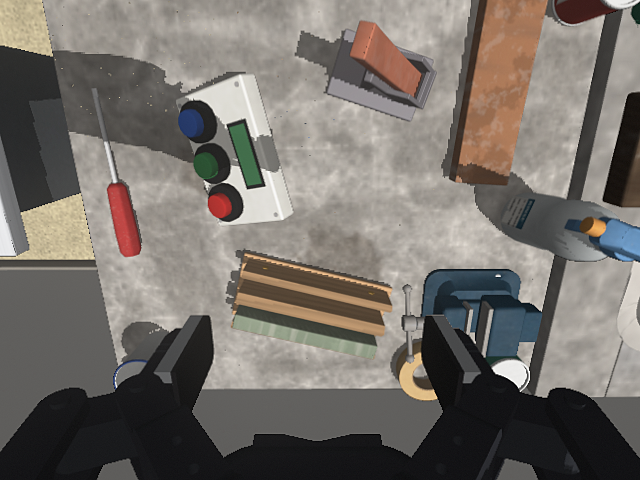

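This view is clear: the rack spans (235–392, 250–355) with its near fence from (247,253) to (391,288), the stone is at (365,25)–(420,90), and the keys are at (195,122), (207,163) and (223,202). Next I measure colour blobs for the keys and enlarge the rack.

```bash
python3 - <<'E'
from h import *
im=cv2.imread("pics/w3.png");cv2.imwrite("pics/w3c.png",cv2.resize(im[240:366,225:405],None,fx=4.4,fy=4.4,interpolation=cv2.INTER_CUBIC))
E
python3 fit.py wrist
```

```text
wrist 0.6 2783
[ 0.6285  0.0614  0.087  -0.2869] -16.43999743070421 0.4144139989121698
[ 0.6285  0.0613  0.0871 -0.2896] -16.594377461200004 0.414853785358675
[ 0.6286  0.0612  0.0867 -0.2924] -16.755036727207013 0.41574697923538284
[np.float64(0.08479005998286204), np.float64(0.06154148643334644), np.float64(0.2005907626208378), np.float64(0.06749168987512352)]
```

View pics/w3c.png

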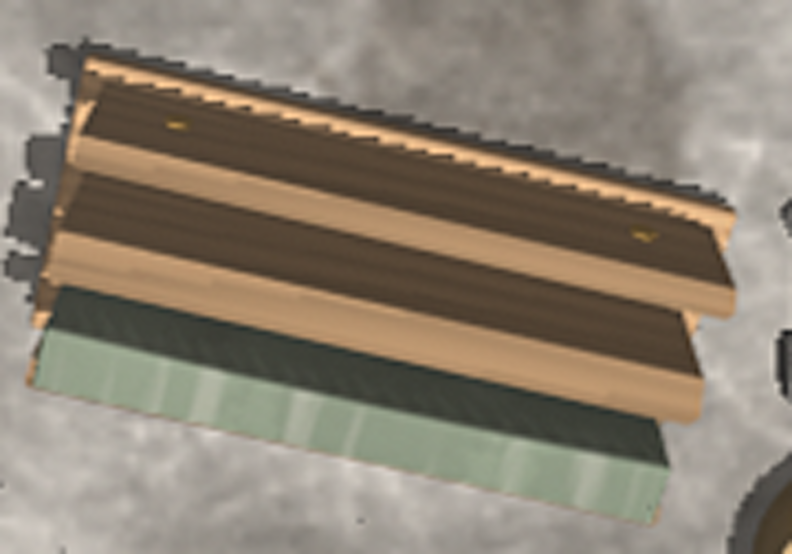

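```bash
python3 - <<'E'
from h import *
np.set_printoptions(precision=4,suppress=True)
import json
# w3 camera: rebuild pose (arm has not moved)
m=vision.camera_model("wrist")
L={"Atop_u":(75,140,735,290),"Atop_l":(75,165,735,318),"Btop_u":(60,235,700,380),"Btop_l":(50,280,700,420),"G_u":(50,328,668,468),"G_l":(35,385,655,522),"base_u":(88,58,735,207)}
Z={"A":[.052,.058],"B":[.052,.058],"G":[.072],"b":[.0,.012]}
D={}
for n,(a,b,c,d) in L.items():
    for z in Z[n[0]]:
        p=onz("wrist",(225+a/4.4-.5+.1,240+b/4.4-.4),z,m);q=onz("wrist",(225+c/4.4-.4,240+d/4.4-.4),z,m)
        u=(q-p)[:2];th=np.arctan2(u[1],u[0]);D[n,z]=(p,q);print(n,z,p[:2],q[:2],"len",np.linalg.norm(u),"yaw",np.degrees(th))
th=np.radians(-13.4);y=np.array([-np.sin(th),np.cos(th)]);x=np.array([np.cos(th),np.sin(th)]);s=np.array([.5545,-.203])
for k,(p,q) in D.items():print(k,"y rel slot mm",1000*((p+q)[:2]/2-s)@y,"x",1000*((p+q)[:2]/2-s)@x)
# keys
def blobs(f):
    h=cv2.cvtColor(cv2.imread(f),cv2.COLOR_BGR2HSV);o={}
    for n,(lo,hi) in dict(blue=(105,130),green=(50,80),red=(0,6)).items():
        k=cv2.inRange(h,(lo,110,60),(hi,255,255));N,l,st,c=cv2.connectedComponentsWithStats(k)
        o[n]=[(c[i].round(1).tolist(),int(st[i,4])) for i in range(1,N) if 100<st[i,4]<1500]
    return o
print(blobs("pics/w1.png"));print(blobs("pics/w3.png"))
E
```

```text
Atop_u 0.052 [ 0.4673 -0.1592] [ 0.6514 -0.2053] len 0.1897825675632842 yaw -14.0354952961949
Atop_u 0.058 [ 0.4686 -0.1566] [ 0.65  -0.202] len 0.18700071634939625 yaw -14.03549529619489
Atop_l 0.052 [ 0.4668 -0.1667] [ 0.652  -0.2143] len 0.19121884810026016 yaw -14.388746234939193
Atop_l 0.058 [ 0.4681 -0.164 ] [ 0.6506 -0.2108] len 0.1884159437474744 yaw -14.388746234939198
Btop_u 0.052 [ 0.4612 -0.1882] [ 0.6432 -0.2346] len 0.18789986660071417 yaw -14.29328123205731
Btop_u 0.058 [ 0.4626 -0.1852] [ 0.642  -0.2309] len 0.18514561219945946 yaw -14.293281232057298
Btop_l 0.052 [ 0.4573 -0.2023] [ 0.6441 -0.248 ] len 0.19222301182374368 yaw -13.74340274688228
Btop_l 0.058 [ 0.4588 -0.1991] [ 0.6428 -0.2441] len 0.18940538834206755 yaw -13.74340274688229
G_u 0.072 [ 0.4612 -0.2062] [ 0.6318 -0.2506] len 0.17628687721393535 yaw -14.595926189392571
G_l 0.072 [ 0.4558 -0.2241] [ 0.6291 -0.2687] len 0.17895842416291616 yaw -14.437943904660319
base_u 0.0 [ 0.4615 -0.1547] [ 0.6613 -0.2044] len 0.20587694694418887 yaw -13.962788719745616
base_u 0.012 [ 0.464  -0.1502] [ 0.6586 -0.1986] le
[... 544 characters left out ...]
508456956
('Btop_l', 0.058) y rel slot mm -18.939212107561993 x 0.7249412252620906
('G_u', 0.072) y rel slot mm -26.570167392357316 x -1.8700810920004267
('G_l', 0.072) y rel slot mm -44.97706502681902 x -1.6717952456052245
('base_u', 0.0) y rel slot mm 24.371045759021786 x 1.2491776915530712
('base_u', 0.012) y rel slot mm 29.362985503781864 x -0.02427766078149496
{'blue': [([31.0, 9.5], 106), ([39.5, 56.6], 161), ([294.8, 118.8], 405), ([224.8, 431.8], 483)], 'green': [([261.0, 127.6], 363)], 'red': [([228.2, 136.5], 393), ([369.0, 366.8], 384)]}
{'blue': [([190.6, 122.7], 575), ([620.7, 239.4], 1035)], 'green': [([204.0, 165.0], 414)], 'red': [([580.0, 10.9], 608), ([219.3, 205.0], 473)]}
```

```bash
cat > keys.py <<'E'
from h import *
np.set_printoptions(precision=4,suppress=True)
import json
S=json.load(open("rays.json"))
e3=np.array(S["slot_floor"][2][0]);e1=np.array(S["slot_floor"][0][0])
m3=vision.camera_model("wrist");m1=dict(m3)
# w1 pose: yaw 180 exactly as reported
R1=np.array([[-1,-.004,-.002],[-.004,1,0],[.002,0,-1]]);C=np.array([[.0009,-.9459,-.3244],[1,.0008,.0003],[0,-.3244,.9459]])
m1["rotation"]=R1@C;m1["eye"]=e1
B=dict(blue=((294.8,118.8),(190.6,122.7)),green=((261,127.6),(204,165)),red=((228.2,136.5),(219.3,205)))
for n,(a,b) in B.items():print(n,*tri([ray("w",a,m1),ray("w",b,m3)]))
E
python3 keys.py; python3 -c "
from h import *
go([.56,-.26,.22])"
```

```text
blue [0.4267 0.0116 0.0598] [np.float64(0.0003243784331314226), np.float64(0.0003243784331314214)]
green [ 0.4376 -0.0316  0.0636] [np.float64(0.0005859382025784614), np.float64(0.0005859382025784684)]
red [ 0.449  -0.0761  0.0587] [np.float64(0.0003433824425888356), np.float64(0.00034338244258881324)]
move [-0.7792  0.005   0.3952] [0. 0. 0.] rows 4.4
```

Call:
drive_tool([
  [[-0.78,0,0.4,0,0,0,1],[-0.78,0,0.4,0,0,0,1],[-0.78,0,0.4,0,0,0,1],[-0.78,0,0.4,0,0,0,1],[-0.78,0,0.4,0,0,0,1],[-0.78,0,0.4,0,0,0,1],[-0.78,0,0.4,0,0,0,1]],
])

```text
clock: 7.8
tcp_pos: [0.5588, -0.26, 0.2188]
tool_rot: [[0.001, 1.0, -0.0], [1.0, -0.001, 0.001], [0.001, -0.0, -1.0]]
wrist_force: [0.1, 0.5, -0.1]
grip_width: 0.085
finger_force: 0.0
```

```bash
python3 look.py 4 slot_floor; python3 - <<'E'
from h import *
m=vision.camera_model("wrist");im=cv2.imread("pics/w4.png")
th=np.radians(-14.1);y=np.array([-np.sin(th),np.cos(th),0]);x=np.array([np.cos(th),np.sin(th),0])
s=np.array([.5545,-.203,.0])
for z,y0,c in((.058,16.5,(0,0,255)),(.058,-16.5,(0,0,255)),(.012,10,(255,0,0)),(.012,-10,(255,0,0)),(.0,26,(0,255,0))):
    a,b=[proj(m,s+x*t+y*y0/1000+[0,0,z]) for t in(-.095,.095)];cv2.line(im,tuple(int(v*16) for v in a),tuple(int(v*16) for v in b),c,1,cv2.LINE_AA,4)
cv2.imwrite("pics/w4o.png",cv2.resize(im[20:320,140:540],None,fx=2,fy=2,interpolation=cv2.INTER_CUBIC))
E
```

```text
7.8 [ 0.5588 -0.26    0.2188] [ 0.5584 -0.1764  0.3614]
slot_floor [(array([311.9, 144.2]), 0.56), (array([296.9, 202.2]), 0.33)]
   tri [ 0.554  -0.2007  0.014 ] [0.0021 0.0007 0.0024 0.0005]
```

View pics/w4o.png

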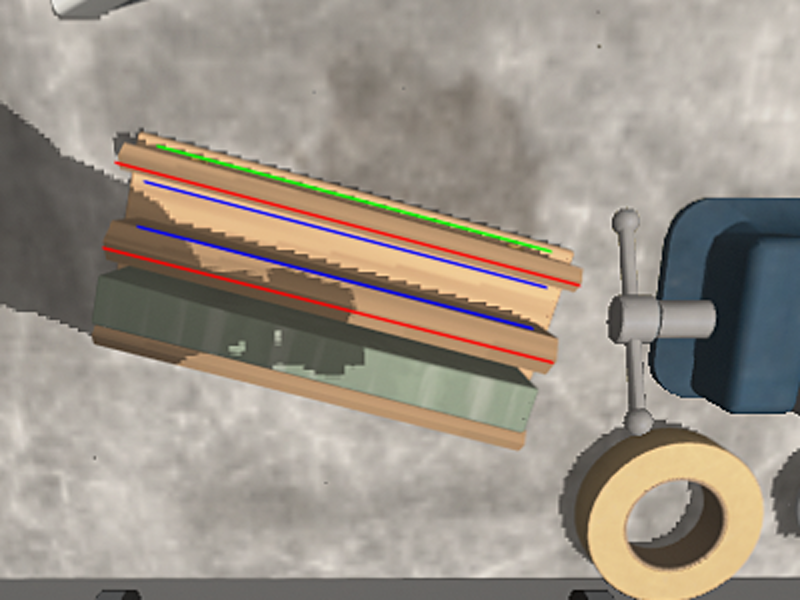

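The overlay roughly matches the narrow slot, whose lit floor spans about (130,185)–(555,335) in the crop. I will refine its position across the slot with averaged edge profiles.

```bash
python3 - <<'E'
from h import *
m=vision.camera_model("wrist");im=cv2.GaussianBlur(cv2.imread("pics/w4.png"),(0,0),.6).astype(np.float32)
s=np.array([.5545,-.203,0])
def prof(z,th,x0,x1):
    th=np.radians(th);y=np.array([-np.sin(th),np.cos(th),0]);x=np.array([np.cos(th),np.sin(th),0])
    ys=np.arange(-60,36,.5);xs=np.linspace(x0,x1,50)
    P=np.array([[proj(m,s+x*t+y*v/1000+[0,0,z]) for t in xs] for v in ys],np.float32)
    return ys,cv2.remap(im,P[...,0],P[...,1],cv2.INTER_LINEAR).mean(1)
# yaw by sharpness
for th in(-15,-14.5,-14,-13.5,-13):
    ys,v=prof(.058,th,.02,.085);print(th,round(float((np.diff(v,axis=0)**2).sum()),0))
for z in(.058,.012,0.072):
    ys,v=prof(z,-14.1,.03,.085);g=np.diff(v.sum(1))
    pk=[(float(ys[i])+.25,int(g[i])) for i in range(1,len(g)-1) if abs(g[i])>20 and abs(g[i])>=abs(g[i-1]) and abs(g[i])>abs(g[i+1])]
    print(z,pk)
ys,v=prof(.058,-14.1,.03,.085)
print([(float(a),[int(c) for c in b]) for a,b in zip(ys[::4],v[::4])])
E
```

```text
-15 32880.0
-14.5 33228.0
-14 31717.0
-13.5 28676.0
-13 24899.0
0.058 [(-57.25, -23), (-29.25, -68), (-21.75, 68), (-6.25, -73), (-2.25, 36), (-0.25, 58), (13.75, -46), (23.25, -47), (25.75, 54), (28.25, -62), (30.25, 34)]
0.012 [(-38.25, -63), (-29.25, 68), (-11.25, -66), (-6.75, 22), (-4.25, 62), (11.25, -39), (22.75, -47), (25.75, 61), (28.75, -61), (30.25, 27)]
0.072 [(-53.25, -24), (-44.75, 20), (-26.75, -74), (-19.75, 63), (-4.75, -74), (-0.75, 36), (1.25, 54), (14.25, -49), (23.25, -42), (25.75, 53), (28.25, -61), (29.75, 33)]
[(-60.0, [170, 178, 184]), (-58.0, [158, 169, 178]), (-56.0, [110, 146, 181]), (-54.0, [111, 149, 185]), (-52.0, [116, 154, 193]), (-50.0, [109, 145, 181]), (-48.0, [136, 158, 150]), (-46.0, [144, 166, 156]), (-44.0, [145, 167, 157]), (-42.0, [146, 168, 158]), (-40.0, [147, 169, 159]), (-38.0, [147, 169, 160]), (-36.0, [147, 169, 159]), (-34.0, [147, 169, 160]), (-32.0, [149, 171, 162]), (-30.0, [125, 144, 136]), (-28.0, [61, 71, 70]), (-26.0, [59, 68, 68]), (-24.0, [60, 70, 70]), (-22.0, [80, 103, 120]), (-20.0, [107, 144, 180]), (-18.0, [106, 143, 178]), (-16.0, [106, 143, 179]), (-14.0, [115, 155, 194]), (-12.0, [115, 154, 193]), (-10.0, [110, 148, 185]), (-8.0, [109, 147, 184]), (-6.0, [79, 105, 132]), (-4.0, [55, 72, 89]), (-2.0, [76, 101, 125]), (0.0, [119, 160, 196]), (2.0, [137, 185, 227]), (4.0, [134, 181, 223]), (6.0, [138, 186, 227]), (8.0, [148, 200, 237]), (10.0, [150, 203, 239]), (12.0, [148, 200, 238]), (14.0, [115, 155, 194]), (16.0, [108, 145, 181]), (18.0, [111, 149, 186]), (20.0, [114, 153, 192]), (22.0, [109, 146, 183]), (24.0, [78, 106, 132]), (26.0, [114, 154, 190]), (28.0, [124, 166, 207]), (30.0, [120, 129, 137]), (32.0, [137, 147, 155]), (34.0, [135, 144, 152])]
```

```bash
cat >> h.py <<'E'
def stone():
    d=np.load("stone.npz");return d["p"],d["R"]
def graspR():
    p,R=stone();y=R[:,0];z=-R[:,1];return np.c_[np.cross(y,z),y,z]
E
python3 - <<'E'
from h import *
p,R=stone();G=graspR();print(p,R[:,1],G.round(3).tolist())
o=telemetry.get_obs();R0=np.array(o["tool_rot"])
w=Ro.from_matrix(R0.T@G).as_rotvec();Rm=R0@Ro.from_rotvec(w*.49).as_matrix();print(w/(np.pi/4))
P=p+R[:,1]*.145
go([.5,-.04,.33],Rm);go(P,G,[.5,-.04,.33],Rm)
E
```

```text
[0.62853072 0.06140768 0.086971  ] [-0.47955832  0.14150554  0.8660254 ] [[-0.831, 0.283, 0.48], [0.245, 0.959, -0.142], [-0.5, 0.0, -0.866]]
[-0.42450512 -0.57187682 -1.59270434]
move [ 0.8755 -0.2364 -0.4416] [-0.208  -0.2802 -0.7804] rows 5.0
move [0.3758 0.4349 0.4289] [-0.2165 -0.2917 -0.8123] rows 4.7
```

Call:
drive_tool([
  [[0.88,-0.24,-0.44,-0.208,-0.28,-0.78,1],[0.88,-0.24,-0.44,-0.208,-0.28,-0.78,1],[0.88,-0.24,-0.44,-0.208,-0.28,-0.78,1],[0.88,-0.24,-0.44,-0.208,-0.28,-0.78,1],[0.88,-0.24,-0.44,-0.208,-0.28,-0.78,1],[0.88,-0.24,-0.44,-0.208,-0.28,-0.78,1],[0.88,-0.24,-0.44,-0.208,-0.28,-0.78,1],[0.88,-0.24,-0.44,-0.208,-0.28,-0.78,1]],
])

```text
clock: 8.7
tcp_pos: [0.4988, -0.0411, 0.329]
tool_rot: [[-0.549, 0.807, 0.216], [0.797, 0.584, -0.155], [-0.252, 0.087, -0.964]]
wrist_force: [-0.1, -0.6, 0.4]
grip_width: 0.0857
finger_force: 0.0
```

```bash
python3 - <<'E'
from h import *
p,R=stone();go(p+R[:,1]*.145,graspR())
E
```

```text
move [0.3771 0.441  0.4247] [-0.2191 -0.2923 -0.8166] rows 4.7
```

Call:
drive_tool([
  [[0.377,0.441,0.425,-0.219,-0.292,-0.817,1],[0.377,0.441,0.425,-0.219,-0.292,-0.817,1],[0.377,0.441,0.425,-0.219,-0.292,-0.817,1],[0.377,0.441,0.425,-0.219,-0.292,-0.817,1],[0.377,0.441,0.425,-0.219,-0.292,-0.817,1],[0.377,0.441,0.425,-0.219,-0.292,-0.817,1],[0.377,0.441,0.425,-0.219,-0.292,-0.817,1],[0.377,0.441,0.425,-0.219,-0.292,-0.817,1]],
])

```text
clock: 9.5
tcp_pos: [0.5597, 0.0814, 0.2131]
tool_rot: [[-0.83, 0.286, 0.479], [0.248, 0.958, -0.142], [-0.5, 0.001, -0.866]]
wrist_force: [0.2, -0.7, 0.1]
grip_width: 0.0855
finger_force: 0.0
```

```bash
python3 look.py 5 stone_mid; python3 fit.py wrist; python3 - <<'E'
from h import *
p,R=stone();G=graspR();print(p);go(p+R[:,1]*.035,G)
m=vision.camera_model("wrist");im=cv2.imread("pics/w5.png")
for sx in(-1,1):
  for sz in(-1,1):
    a,b=[proj(m,p+R@np.array([sx*.013,t,sz*.007])) for t in(-.03,.075)];cv2.line(im,tuple(int(v*16) for v in a),tuple(int(v*16) for v in b),(0,255,0),1,cv2.LINE_AA,4)
cv2.imwrite("pics/w5o.png",cv2.resize(im[120:420,140:540],None,fx=2,fy=2))
E
```

```text
9.5 [0.5597 0.0814 0.2131] [0.4213 0.1223 0.2947]
stone_mid []
wrist 0.66 1841
[ 0.6287  0.0613  0.0867 -0.2967] -16.999566466055448 0.6630586714563793
[ 0.6285  0.0614  0.0867 -0.2951] -16.909062067933398 0.6607542662434069
[ 0.6287  0.0613  0.0866 -0.2964] -16.982863796966775 0.6627985231495594
[np.float64(0.08269065981148244), np.float64(0.06429414077860794), np.float64(0.20622986036519872), np.float64(0.06796334561135567), np.float64(0.2395762596767622)]
[0.62854506 0.06136086 0.08667296]
move [ 0.0028 -0.0005  0.4418] [0.0051 0.0001 0.0076] rows 2.2
```

View pics/w5o.png

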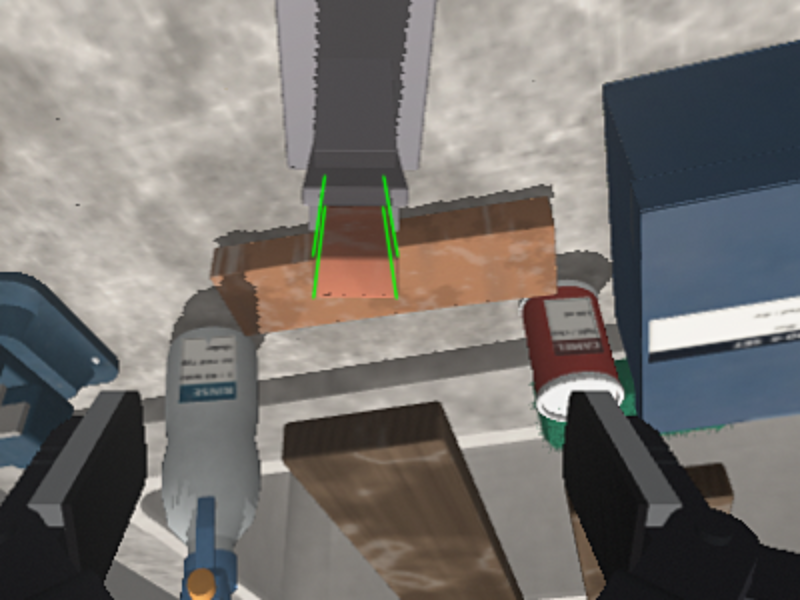

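The stone's projected edges (green) match its visible top at (355,250) in the crop, centred between the fingers. I go in and close.

Call:
drive_tool([
  [[0,0,0.15,0,0,0,1],[0,0,0.3,0,0,0,1],[0,0,0.4,0,0,0,1],[0,0,0.44,0,0,0,1],[0,0,0.44,0,0,0,1],[0,0,0.44,0,0,0,0],[0,0,0.44,0,0,0,-0.5],[0,0,0.44,0,0,0,-1],[0,0,0.44,0,0,0,-1],[0,0,0.44,0,0,0,-1],[0,0,0.44,0,0,0,-1],[0,0,0.44,0,0,0,-1]],
])

```text
clock: 10.85
tcp_pos: [0.6116, 0.0669, 0.118]
tool_rot: [[-0.831, 0.282, 0.48], [0.244, 0.959, -0.141], [-0.5, -0.0, -0.866]]
wrist_force: [-4.7, -0.7, 6.3]
grip_width: 0.0258
finger_force: 58.3
```

Call:
drive_tool([
  [[0,0,-0.06,0,0,0,-1],[0,0,-0.15,0,0,0,-1],[0,0,-0.25,0,0,0,-1],[0,0,-0.35,0,0,0,-1],[0,0,-0.45,0,0,0,-1],[0,0,-0.5,0,0,0,-1],[0,0,-0.5,0,0,0,-1],[0,0,-0.5,0,0,0,-1]],
])

```text
clock: 11.65
tcp_pos: [0.5513, 0.0845, 0.2248]
tool_rot: [[-0.831, 0.282, 0.479], [0.244, 0.959, -0.141], [-0.499, -0.0, -0.867]]
wrist_force: [-0.4, 0.2, -1.7]
grip_width: 0.0253
finger_force: 60.2
```

```bash
cat >> h.py <<'E'
SL=np.array([.5553,-.1999,.012]);TH=np.radians(-14.4)
def placeR(): return down(TH+np.pi/2)
E
python3 look.py 6; python3 - <<'E'
from h import *
np.set_printoptions(precision=4,suppress=True)
o=telemetry.get_obs();R0=np.array(o["tool_rot"]);print(o["wrist_force"],o["grip_width"])
for c in("side","wrist"):
    if c=="side":vision.snapshot(c)
    l=models.regions_of(c,"stone_slim");print(c,l and (l[0]["score"],l[0]["xy"],l[0]["region"].sum()))
Pm=np.array([.50,-.06,.32]);w=Ro.from_matrix(R0.T@placeR()).as_rotvec();print(w/(np.pi/4));Rm=R0@Ro.from_rotvec(w*.5).as_matrix()
go(Pm,Rm);go(SL+[0,0,.26],placeR(),Pm,Rm)
E
```

```text
11.65 [0.5513 0.0845 0.2248] [0.4129 0.125  0.3065]
[ 0.167  -0.3683 -1.0971] 0.02520259077488627
side (0.77, [342.4, 219.6], np.int64(629))
wrist (0.8, [313.1, 329.3], np.int64(9750))
[0.5079 0.529  1.9077]
move [-0.1613 -0.6118 -0.3484] [0.2529 0.2648 0.954 ] rows 5.4
move [-0.5285 -0.1038  0.3299] [0.254  0.2645 0.9538] rows 5.4
```

Call:
drive_tool([
  [[-0.16,-0.61,-0.35,0.253,0.265,0.954,-1],[-0.16,-0.61,-0.35,0.253,0.265,0.954,-1],[-0.16,-0.61,-0.35,0.253,0.265,0.954,-1],[-0.16,-0.61,-0.35,0.253,0.265,0.954,-1],[-0.16,-0.61,-0.35,0.253,0.265,0.954,-1],[-0.16,-0.61,-0.35,0.253,0.265,0.954,-1],[-0.16,-0.61,-0.35,0.253,0.265,0.954,-1],[-0.16,-0.61,-0.35,0.253,0.265,0.954,-1]],
])

```text
clock: 12.65
tcp_pos: [0.4999, -0.0592, 0.3202]
tool_rot: [[-0.456, 0.864, 0.216], [0.852, 0.493, -0.174], [-0.257, 0.105, -0.961]]
wrist_force: [0.3, -0.2, -1.0]
grip_width: 0.0251
finger_force: 60.2
```

```bash
python3 - <<'E'
from h import *
go(SL+[0,0,.26],placeR())
E
```

```text
move [-0.5312 -0.1065  0.3313] [0.2544 0.2644 0.9566] rows 5.4
```

Call:
drive_tool([
  [[-0.531,-0.107,0.33,0.254,0.264,0.957,-1],[-0.531,-0.107,0.33,0.254,0.264,0.957,-1],[-0.531,-0.107,0.33,0.254,0.264,0.957,-1],[-0.531,-0.107,0.33,0.254,0.264,0.957,-1],[-0.531,-0.107,0.33,0.254,0.264,0.957,-1],[-0.531,-0.107,0.33,0.254,0.264,0.957,-1],[-0.531,-0.107,0.33,0.254,0.264,0.957,-1],[-0.531,-0.107,0.33,0.254,0.264,0.957,-1],[-0.531,-0.107,0.33,0.254,0.264,0.957,-1]],
])

```text
clock: 13.55
tcp_pos: [0.5549, -0.1989, 0.273]
tool_rot: [[0.248, 0.969, 0.002], [0.969, -0.248, 0.001], [0.002, 0.002, -1.0]]
wrist_force: [0.1, 0.1, -1.1]
grip_width: 0.0251
finger_force: 60.1
```

```bash
cat > hand.py <<'E'
from h import *
import sys
from scipy.optimize import minimize
np.set_printoptions(precision=4,suppress=True)
o=telemetry.get_obs();T=np.array(o["tcp_pos"]);R0=np.array(o["tool_rot"]);print(T,o["wrist_force"],o["grip_width"])
M=[]
for c in("wrist","side"):
    m=vision.camera_model(c);im=vision.snapshot(c)
    if c=="wrist":cv2.imwrite(f"pics/h{sys.argv[1]}.png",im[:,:,::-1]);mw=m
    l=models.regions_of(c,"stone_slim")
    if l:print(c,l[0]["score"],l[0]["region"].sum());M.append((c,m,l[0]["region"]))
# params in tool frame: offset along tool x of the lower end & grip, tilt about y and x, length below TCP
def corners(v,a,b):
    Rl=Ro.from_rotvec([v[1],v[2],0]).as_matrix();return [T+R0@(np.array([v[0],0,0])+Rl@np.array([sz*.007,sx*.013,t])) for sx in(-1,1) for sz in(-1,1) for t in(a,b)]
def mask(m,v,a,b):
    P=np.array([proj(m,q) for q in corners(v,a,b)],np.float32);k=np.zeros((480,640),np.uint8)
    cv2.fillConvexPoly(k,np.round(cv2.convexHull(P)*16).astype(np.int32),1,cv2.LINE_8,4);return k>0
def cost(v):
    t=0
    for c,m,k in M:
        a=mask(m,v,-.039,v[3]);b=mask(m,v,.005,v[3]);t+=((k&~a).sum()+(b&~k).sum())/k.sum()
    return t
v0=np.array([0,0,0,.111]);r=minimize(cost,v0,method="Nelder-Mead",options=dict(initial_simplex=np.array([v0]+[v0+d for d in np.diag([.005,.06,.06,.005])]),xatol=1e-5,fatol=1e-4))
print("x off, tilt about tool x,y (deg), tip below TCP",r.x[0],np.degrees(r.x[1:3]),r.x[3],r.fun)
tip=T+R0@(np.array([r.x[0],0,0])+Ro.from_rotvec([r.x[1],r.x[2],0]).as_matrix()@np.array([0,0,r.x[3]]));print("tip",tip)
x=np.array([np.cos(TH),np.sin(TH),0]);y=np.array([-np.sin(TH),np.cos(TH),0]);print("tip in slot frame",(tip-SL)@x,(tip-SL)@y,tip[2]-SL[2])
k=mask(mw,r.x,-.039,r.x[3]).astype(np.uint8);im=cv2.imread(f"pics/h{sys.argv[1]}.png");cv2.drawContours(im,cv2.findContours(k,0,1)[0],-1,(0,255,0),1)
for z,yy in((.058,.0165),(.058,-.0165),(.052,.01),(.052,-.01)):
    a,b=[proj(mw,SL*[1,1,0]+x*t+y*yy+[0,0,z]) for t in(-.095,.095)];cv2.line(im,tuple(int(q*16) for q in a),tuple(int(q*16) for q in b),(0,0,255),1,cv2.LINE_AA,4)
cv2.imwrite(f"pics/h{sys.argv[1]}o.png",cv2.resize(im[80:380,120:520],None,fx=2,fy=2))
E
python3 hand.py 1
```

```text
[ 0.5549 -0.1989  0.273 ] [ 0.0577  0.1076 -1.0526] 0.025123517822537023
wrist 0.58 9698
side 0.72 480
x off, tilt about tool x,y (deg), tip below TCP -0.0005511150756742588 [ 1.4472 -0.2059] 0.11146247268618802 0.1847262322128274
tip [ 0.5522 -0.199   0.1616]
tip in slot frame -0.0032601660009736262 8.856961322926732e-05 0.14958365672096485
```

View pics/h1o.png

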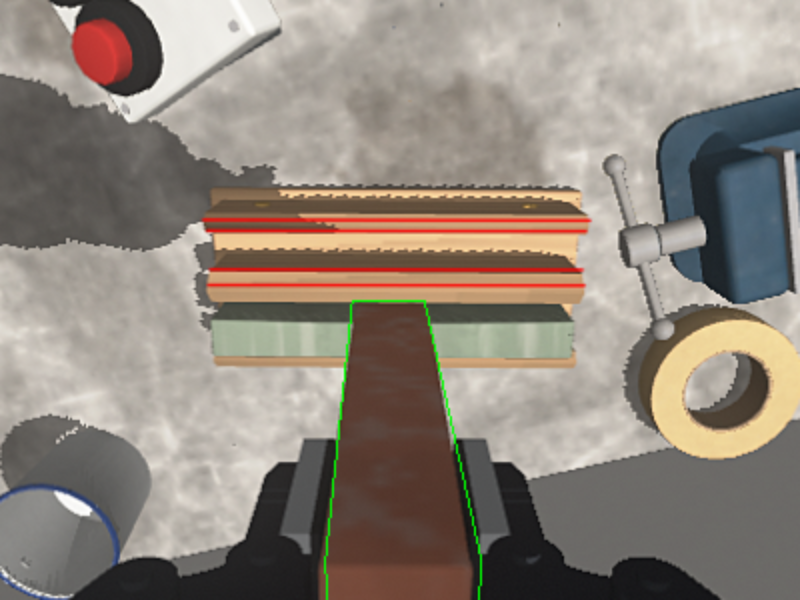

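The overlay shows the stone's tip centred across the slot (0.1 mm off), 150 mm above the floor, and parallel to the fences. I lower it in slowly.

Call:
drive_tool([
  [[0,0,0.08,0,0,0,-1],[0,0,0.16,0,0,0,-1],[0,0,0.24,0,0,0,-1],[0,0,0.3,0,0,0,-1],[0,0,0.36,0,0,0,-1],[0,0,0.4,0,0,0,-1],[0,0,0.44,0,0,0,-1],[0,0,0.48,0,0,0,-1],[0,0,0.52,0,0,0,-1],[0,0,0.55,0,0,0,-1],[0,0,0.55,0,0,0,-1]],
])

```text
clock: 14.85
tcp_pos: [0.5545, -0.1994, 0.1343]
tool_rot: [[0.251, 0.968, -0.0], [0.968, -0.251, 0.001], [0.001, -0.001, -1.0]]
wrist_force: [0.1, 0.1, -0.4]
grip_width: 0.0254
finger_force: 60.3
```

```bash
python3 hand.py 2
```

```text
[ 0.5545 -0.1994  0.1343] [ 0.1491  0.0849 -0.3984] 0.025386842386296408
wrist 0.66 9581
side 0.62 50
x off, tilt about tool x,y (deg), tip below TCP 0.017159937989424993 [ 18.6648 -32.2548] 0.1156429650188747 5.196551508193299
tip [ 0.5096 -0.2325  0.0422]
tip in slot frame -0.03610498188985107 -0.04294349137861867 0.030223961800098866
```

Call:
drive_tool([
  [[0,0,0.012,0,0,0,-1],[0,0,0.024,0,0,0,-1],[0,0,0.032,0,0,0,-1],[0,0,0.038,0,0,0,-1],[0,0,0.038,0,0,0,-1]],
])

```text
clock: 15.55
tcp_pos: [0.5551, -0.1995, 0.1257]
tool_rot: [[0.25, 0.968, 0.001], [0.968, -0.25, 0.001], [0.001, 0.001, -1.0]]
wrist_force: [0.3, -0.8, -1.3]
grip_width: 0.0253
finger_force: 60.3
```

Call:
drive_tool([
  [[0,0,0.004,0,0,0,-1],[0,0,0.008,0,0,0,-1],[0,0,0.01,0,0,0,-1],[0,0,0.01,0,0,0,-1]],
])

```text
clock: 15.95
tcp_pos: [0.5552, -0.1996, 0.1235]
tool_rot: [[0.25, 0.968, 0.002], [0.968, -0.25, 0.001], [0.001, 0.001, -1.0]]
wrist_force: [-0.2, -0.1, -0.6]
grip_width: 0.0252
finger_force: 60.3
```

Call:
drive_tool([
  [[0,0,0.003,0,0,0,-1],[0,0,0.006,0,0,0,-1],[0,0,0.006,0,0,0,-1]],
])

```text
clock: 16.25
tcp_pos: [0.5552, -0.1996, 0.122]
tool_rot: [[0.25, 0.968, 0.002], [0.968, -0.25, 0.001], [0.001, 0.001, -1.0]]
wrist_force: [-0.5, 0.2, -1.3]
grip_width: 0.025
finger_force: 60.3
```

Call:
drive_tool([
  [[0,0,0.004,0,0,0,-1],[0,0,0.008,0,0,0,-1],[0,0,0.008,0,0,0,-1]],
])

```text
clock: 16.55
tcp_pos: [0.5555, -0.1998, 0.1214]
tool_rot: [[0.251, 0.968, 0.002], [0.968, -0.251, 0.001], [0.002, 0.002, -1.0]]
wrist_force: [-2.3, 0.8, 6.1]
grip_width: 0.0255
finger_force: 61.3
```

It touched the floor with about 6 N. I release gently.

Call:
drive_tool([
  [[0,0,0,0,0,0,-0.4],[0,0,0,0,0,0,-0.35],[0,0,0,0,0,0,-0.25],[0,0,0,0,0,0,-0.1],[0,0,0,0,0,0,0.1],[0,0,0,0,0,0,0.3],[0,0,0,0,0,0,0.3],[0,0,0,0,0,0,0.3],[0,0,0,0,0,0,0.3]],
])

```text
clock: 17.45
tcp_pos: [0.5553, -0.1996, 0.12]
tool_rot: [[0.25, 0.968, 0.002], [0.968, -0.25, 0.001], [0.001, 0.001, -1.0]]
wrist_force: [-0.1, 0.4, -0.1]
grip_width: 0.0558
finger_force: 0.0
```

Call:
drive_tool([
  [[0,0,-0.05,0,0,0,0.3],[0,0,-0.12,0,0,0,0.3],[0,0,-0.2,0,0,0,0.3],[0,0,-0.3,0,0,0,0.3],[0,0,-0.4,0,0,0,0.3],[0,0,-0.5,0,0,0,0.3],[0,0,-0.6,0,0,0,0.3],[0,0,-0.6,0,0,0,0.3]],
])

```text
clock: 18.25
tcp_pos: [0.5568, -0.2009, 0.275]
tool_rot: [[0.251, 0.968, 0.009], [0.968, -0.251, -0.0], [0.002, 0.009, -1.0]]
wrist_force: [-0.0, -0.1, -0.2]
grip_width: 0.0555
finger_force: 0.0
```

```bash
python3 - <<'E'
from h import *
np.set_printoptions(precision=4,suppress=True)
m={}
for c in("side","top","wrist"):
    m[c]=vision.camera_model(c);im=vision.snapshot(c);cv2.imwrite(f"pics/p_{c}.png",im[:,:,::-1])
    if c=="wrist":W=im[:,:,::-1].copy()
r=[]
for c in m:
    l=models.tip_of(c,"stone_mid");
    if l:print(c,l[0]["xy"],l[0]["score"]);r.append(ray(c,l[0]["xy"],m[c]))
if len(r)>1:print(tri(r))
x=np.array([np.cos(TH),np.sin(TH),0]);y=np.array([-np.sin(TH),np.cos(TH),0])
P=lambda a,b,z:tuple(int(q*16) for q in proj(m["wrist"],SL+x*a+y*b+[0,0,z]))
for z,c in((.15,(0,255,0)),(.05,(255,0,0))):
    cv2.polylines(W,[np.array([P(a,b,z) for a,b in((-.013,-.007),(.013,-.007),(.013,.007),(-.013,.007))])],True,c,1,cv2.LINE_AA,4)
s=cv2.imread("pics/p_side.png")[190:310,180:340]
out=np.hstack([cv2.resize(W[60:420,120:520],(500,450)),cv2.resize(s,(300,450*300//300))[:450]])
cv2.imwrite("pics/placed.png",out)
E
```

```text
side [238.8, 238.0] 0.6
top [402.8, 235.0] 0.44
wrist [315.3, 213.1] 0.79
(array([ 0.5594, -0.1985,  0.0945]), [np.float64(0.001564698422140164), np.float64(0.004305501850410182), np.float64(0.005195399700601611)])
```

View pics/placed.png

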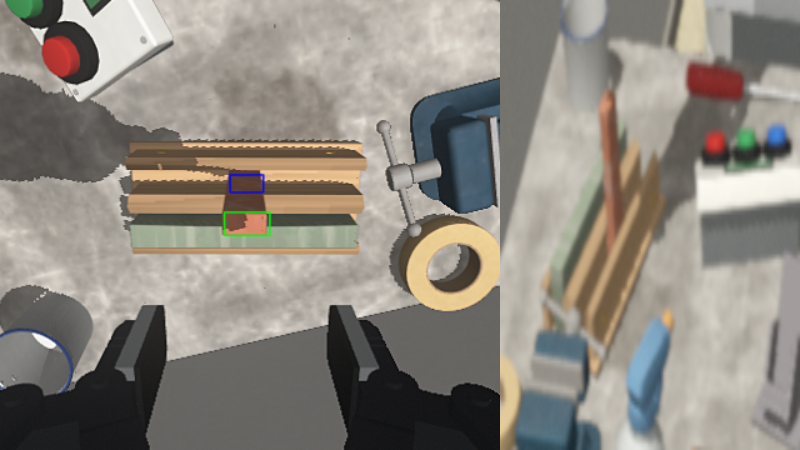

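The stone stands upright in the slot: its top outline matches the prediction and the side view shows it vertical. Now the timer: I shut the gripper and take one closer look at the keys.

```bash
python3 -c "
from h import *
go([.48,-.10,.26],down(np.radians(104.3)))"
```

```text
move [ 0.3106 -0.3878  0.0365] [-3.0e-04 -1.9e-03 -6.4e-01] rows 3.4
```

Call:
drive_tool([
  [[0.3,-0.39,0,0,0,-0.64,-1],[0.3,-0.39,0,0,0,-0.64,-1],[0.3,-0.39,0,0,0,-0.64,-1],[0.3,-0.39,0,0,0,-0.64,-1],[0.3,-0.39,0,0,0,-0.64,-1],[0.3,-0.39,0,0,0,-0.64,-1]],
])

```text
clock: 19.15
tcp_pos: [0.4793, -0.1031, 0.2697]
tool_rot: [[-0.245, 0.97, 0.001], [0.97, 0.245, 0.001], [0.001, 0.001, -1.0]]
wrist_force: [-0.6, -0.2, 0.1]
grip_width: -0.0
finger_force: 0.0
```

```bash
cat > key2.py <<'E'
from h import *
np.set_printoptions(precision=4,suppress=True)
import json
S=json.load(open("rays.json"))
o=telemetry.get_obs();print(o["tcp_pos"],o["qpos"],o["grip_width"])
m=vision.camera_model("wrist");im=vision.snapshot("wrist");bgr=im[:,:,::-1].copy();cv2.imwrite("pics/k.png",bgr)
C=np.array([[.0009,-.9459,-.3244],[1,.0008,.0003],[0,-.3244,.9459]])
def mm(i,R):d=dict(m);d["rotation"]=np.array(R)@C;d["eye"]=np.array(S["slot_floor"][i][0]);return d
m1=mm(0,[[-1,-.004,-.002],[-.004,1,0],[.002,0,-1]]);m3=mm(2,[[.002,1,0],[1,-.002,.001],[.001,0,-1]])
B=dict(blue=((294.8,118.8),(190.6,122.7)),green=((261,127.6),(204,165)),red=((228.2,136.5),(219.3,205)))
H=cv2.cvtColor(bgr,cv2.COLOR_BGR2HSV)
for n,(lo,hi) in dict(blue=(105,130),green=(50,80),red=(0,6)).items():
    k=cv2.inRange(H,(lo,110,60),(hi,255,255));N,l,st,c=cv2.connectedComponentsWithStats(k)
    g=tri([ray("w",B[n][0],m1),ray("w",B[n][1],m3)])[0];pr=proj(m,g)
    i=min((i for i in range(1,N) if st[i,4]>150),key=lambda i:np.linalg.norm(c[i]-pr),default=None)
    t=models.tip_of("wrist",f"key_{n}_top");print(n,"pred",pr,"blob",c[i],st[i],"net",[(np.round(q["xy"],1),round(q["score"],2)) for q in t[:2]])
    print("  ",*tri([ray("w",B[n][0],m1),ray("w",B[n][1],m3),ray("w",c[i],m)]))
E
python3 key2.py
```

```text
[ 0.4793 -0.1031  0.2697] [-0.4163 -0.0641  0.5542  1.7946  0.0332  1.4007  0.3788] -2.1483891628285535e-05
blue pred [291.3371  67.3627] blob [291.5038  67.5615] [276  50  32  36 919] net [(array([286.5,  67.3]), 0.63)]
   [0.4268 0.0117 0.0594] [np.float64(0.0004681539331391052), np.float64(0.0005271462584312964), np.float64(0.0001396287413058453)]
green pred [292.0717 121.0471] blob [292.7963 121.4656] [278 106  31  32 756] net [(array([286.7, 121.3]), 0.78)]
   [ 0.4379 -0.0316  0.0637] [np.float64(0.000731268872443217), np.float64(0.0008057477941842032), np.float64(0.0004771788770254278)]
red pred [293.5276 171.661 ] blob [293.7391 171.5092] [279 157  30  30 709] net [(array([289.6, 174.3]), 0.56)]
   [ 0.4491 -0.0759  0.0589] [np.float64(0.0005362082932498447), np.float64(0.0004197759353004736), np.float64(0.0001405151562786017)]
```

```bash
cat >> h.py <<'E'
TT=np.radians(14.3)
def keyR(t=30,flip=0):
    t=np.radians(t);cx=np.array([np.cos(TT),np.sin(TT),0]);z=np.sin(t)*cx-np.cos(t)*np.array([0,0,1]);x=np.array([-np.sin(TT),np.cos(TT),0]);return np.c_[x,np.cross(z,x),z]
KN=-keyR()[:,2];KB=np.array([.4253,.0113,.061]);KG=np.array([.4364,-.0320,.061])
E
python3 -c "
from h import *
print(KB+KN*.06);go(KB+KN*.06,keyR())
go(KB+KN*.06,keyR(15))"
```

```text
[0.39622953 0.00389003 0.11296152]
move [ 0.4971 -0.2183  0.6271] [-6.652e-01  2.000e-04 -2.400e-03] rows 4.1
move [ 0.4971 -0.2183  0.6271] [-3.318e-01 -1.000e-04 -2.400e-03] rows 4.1
```

Call:
drive_tool([
  [[0.25,-0.11,0.1,-0.2,0,0,-1],[0.5,-0.218,0.25,-0.4,0,0,-1],[0.5,-0.218,0.35,-0.665,0,0,-1],[0.5,-0.218,0.5,-0.665,0,0,-1],[0.5,-0.218,0.627,-0.665,0,0,-1],[0.5,-0.218,0.627,-0.665,0,0,-1],[0.5,-0.218,0.627,-0.665,0,0,-1],[0.5,-0.218,0.627,-0.665,0,0,-1],[0.5,-0.218,0.627,-0.665,0,0,-1]],
])

```text
clock: 20.25
tcp_pos: [0.4418, -0.0058, 0.1024]
tool_rot: [[-0.248, 0.873, 0.42], [0.968, 0.205, 0.146], [0.041, 0.443, -0.896]]
wrist_force: [-0.2, -1.4, 1.8]
grip_width: -0.0004
finger_force: 0.0
```

```bash
python3 -c "
from h import *
o=telemetry.get_obs();print(np.round(o['qpos'],3),np.round(KN.dot(np.array(o['tcp_pos'])-KB),4));go(KB+KN*.02,keyR())
m=vision.camera_model('wrist');print(proj(m,KB),proj(m,KG));im=vision.snapshot('wrist');cv2.imwrite('pics/kk.png',im[:,:,::-1])"
```

```text
[ 0.322 -0.3   -0.188  2.426 -0.44   0.637  0.679] 0.0299
move [ 0.0785 -0.122   0.0506] [-0.0817 -0.0472 -0.0228] rows 0.8
[260.43557579 251.23250621] [265.54893357 329.52874745]
```

With the full 30° tilt the blue key is out of reach: joint 2 sits at its limit. I try a smaller tilt.

```bash
python3 -c "
from h import *
cx=np.array([np.cos(TT),np.sin(TT),0])
go(KB-.003*cx+[0,0,.035],keyR(10))"
```

```text
move [ 0.0691 -0.0302 -0.0147] [ 0.3533 -0.0636 -0.0184] rows 1.9
```

View pics/kk.png

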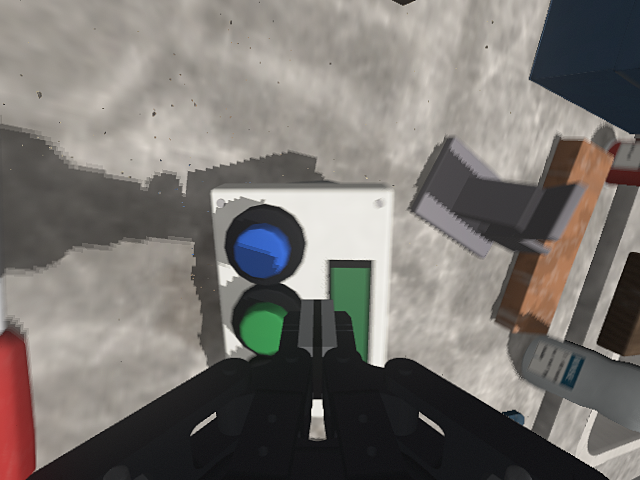

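The view shows the blue key at (263,250), the green at (265,330), and the closed fingertip at (318,310), narrow compared with the keys. I back up and straighten the tool, then check what pose the controller reports.

Call:
drive_tool([
  [[0.06,-0.06,-0.12,0.353,-0.06,-0.02,-1],[0.06,-0.06,-0.12,0.353,-0.06,-0.02,-1],[0.06,-0.06,-0.12,0.353,-0.06,-0.02,-1],[0.06,-0.06,-0.12,0.353,-0.06,-0.02,-1],[0.06,-0.06,-0.12,0.353,-0.06,-0.02,-1]],
])

```text
clock: 20.8
tcp_pos: [0.4114, 0.0047, 0.1237]
tool_rot: [[-0.255, 0.951, 0.176], [0.967, 0.25, 0.05], [0.004, 0.183, -0.983]]
wrist_force: [-0.3, -0.3, -0.8]
grip_width: 0.0
finger_force: 0.0
```

```bash
python3 -c "
from h import *
cx=np.array([np.cos(TT),np.sin(TT),0])
o=telemetry.get_obs();print(np.round(o['qpos'],3))
go(KB-.003*cx+[0,0,.03],keyR(10));go(KB-.003*cx+[0,0,.03],keyR(0))"
```

```text
[ 0.241 -0.241 -0.246  2.263 -0.134  0.938  0.324]
move [0.011  0.0236 0.1374] [ 0.0126 -0.0067  0.0101] rows 0.7
move [0.011  0.0236 0.1374] [ 0.2348 -0.0058  0.0107] rows 1.2
```

Call:
drive_tool([
  [[0.011,0.024,0.137,0.012,0,0.01,-1],[0.011,0.024,0.137,0.012,0,0.01,-1],[0.011,0.024,0.137,0.012,0,0.01,-1],[0.011,0.024,0.137,0.012,0,0.01,-1]],
])

```text
clock: 21.2
tcp_pos: [0.4232, 0.0103, 0.0925]
tool_rot: [[-0.248, 0.954, 0.169], [0.969, 0.244, 0.047], [0.003, 0.175, -0.985]]
wrist_force: [-0.5, -0.3, -0.3]
grip_width: -0.0003
finger_force: 0.0
```

```bash
python3 -c "
from h import *
cx=np.array([np.cos(TT),np.sin(TT),0])
o=telemetry.get_obs();print(np.round(o['qpos'],3));R=np.array(o['tool_rot']);p=np.array(o['tcp_pos'])
print('normal dist',KN@(p-KB));e=p-KB;print('lateral cx,cy',e@cx-(e@KN)*(KN@cx),e@keyR()[:,0],e[2])
print('tool shift per 10mm along -KN',R.T@(-KN*.01)/.25)
go(KB+KN*.015-.003*cx)"
```

```text
[ 0.239 -0.163 -0.273  2.27  -0.112  0.86   0.282]
normal dist 0.028437175663518915
lateral cx,cy 0.01192449673273735 -0.0004134233685878346 0.0315119279350847
tool shift per 10mm along -KN [-0.00013341  0.01362961  0.03760606]
move [ 0.0014 -0.0453  0.0672] [0. 0. 0.] rows 0.4
```

Call:
drive_tool([
  [[0,-0.045,0.067,0,0,0,-1],[0,-0.045,0.067,0,0,0,-1],[0,-0.041,0.078,0,0,0,-1],[0,-0.037,0.09,0,0,0,-1],[0,-0.037,0.09,0,0,0,-1]],
])

```text
clock: 21.7
tcp_pos: [0.4191, 0.0097, 0.0688]
tool_rot: [[-0.249, 0.954, 0.169], [0.969, 0.245, 0.047], [0.003, 0.175, -0.985]]
wrist_force: [0.9, -0.1, -0.1]
grip_width: -0.0003
finger_force: 0.0
```

```bash
cat > st.py <<'E'
from h import *
import sys
K=KB if sys.argv[1]=="b" else KG
cx=np.array([np.cos(TT),np.sin(TT),0]);sx=-keyR()[:,1]
o=telemetry.get_obs();R=np.array(o['tool_rot']);p=np.array(o['tcp_pos']);e=p-K
print(o['clock'],'normal',round(KN@e,4),'upslope',round(e@keyR()[:,1],4),'side',round(e@keyR()[:,0],4),'F.n',round(KN@np.array(o['wrist_force']),2),np.round(o['wrist_force'],2),np.round(o['qpos'],3))
print('10mm press',(R.T@(-KN*.01)/.25).round(4))
E
python3 st.py b
```

```text
21.7 normal 0.0099 upslope -0.0017 side 0.0 F.n -0.53 [ 0.87 -0.1  -0.14] [ 0.239 -0.136 -0.277  2.303 -0.107  0.8    0.282]
10mm press [-0.0001  0.0136  0.0376]
```

Position is good, with no contact yet. I press on in small steps.

Call:
drive_tool([
  [[0,0.004,0.011,0,0,0,-1],[0,0.008,0.023,0,0,0,-1],[0,0.008,0.023,0,0,0,-1]],
])

```text
clock: 22.0
tcp_pos: [0.422, 0.0105, 0.0632]
tool_rot: [[-0.249, 0.954, 0.169], [0.969, 0.245, 0.047], [0.003, 0.175, -0.985]]
wrist_force: [0.3, -0.2, 3.1]
grip_width: 0.0003
finger_force: 1.3
```

```bash
python3 st.py b
```

```text
22.0 normal 0.0036 upslope -0.0019 side 0.0 F.n 2.58 [ 0.3  -0.23  3.11] [ 0.238 -0.119 -0.279  2.303 -0.102  0.784  0.276]
10mm press [-0.0001  0.0136  0.0376]
```

Call:
drive_tool([
  [[0,0.004,0.011,0,0,0,-1],[0,0.0055,0.015,0,0,0,-1],[0,0.0055,0.015,0,0,0,-1]],
])

```text
clock: 22.3
tcp_pos: [0.4238, 0.0109, 0.0599]
tool_rot: [[-0.249, 0.954, 0.169], [0.969, 0.245, 0.046], [0.003, 0.175, -0.985]]
wrist_force: [-0.8, 0.3, 4.9]
grip_width: -0.0001
finger_force: 2.4
```

```bash
python3 st.py b
```

```text
22.3 normal -0.0002 upslope -0.0019 side 0.0 F.n 4.6 [-0.79  0.3   4.92] [ 0.238 -0.109 -0.281  2.302 -0.099  0.775  0.272]
10mm press [-0.0001  0.0136  0.0376]
```

Call:
drive_tool([
  [[0,0.003,0.006,0,0,0,-1],[0,0.003,0.008,0,0,0,-1],[0,0.003,0.008,0,0,0,-1]],
])

```text
clock: 22.6
tcp_pos: [0.4244, 0.011, 0.0593]
tool_rot: [[-0.249, 0.954, 0.167], [0.969, 0.244, 0.046], [0.003, 0.174, -0.985]]
wrist_force: [-10.6, -1.3, 22.1]
grip_width: -0.0004
finger_force: 11.7
```

```bash
python3 st.py b
```

```text
22.6 normal -0.001 upslope -0.0017 side -0.0001 F.n 24.44 [-10.63  -1.29  22.09] [ 0.238 -0.106 -0.282  2.3   -0.097  0.775  0.269]
10mm press [-0.0001  0.0137  0.0376]
```

The blue key has hit its stop, so it is fully down. I retract along the normal, then move to green.

Call:
drive_tool([
  [[0,-0.014,-0.038,0,0,0,-1],[0,-0.03,-0.08,0,0,0,-1],[0,-0.041,-0.113,0,0,0,-1],[0,-0.041,-0.113,0,0,0,-1],[0,-0.041,-0.113,0,0,0,-1]],
])

```text
clock: 23.1
tcp_pos: [0.4096, 0.0073, 0.0837]
tool_rot: [[-0.249, 0.954, 0.168], [0.969, 0.244, 0.046], [0.003, 0.175, -0.985]]
wrist_force: [1.1, -0.6, -0.7]
grip_width: 0.0002
finger_force: 0.0
```

```bash
python3 st.py g; python3 -c "
from h import *
go(KG+KN*.015+.001*KN-.002*(keyR()[:,1]),keyR(10))"
```

```text
23.1 normal 0.0278 upslope -0.0027 side 0.0447 F.n -1.04 [ 1.07 -0.6  -0.69] [ 0.242 -0.183 -0.268  2.306 -0.121  0.844  0.298]
10mm press [-0.0001  0.0136  0.0376]
move [-0.1789  0.0187  0.0428] [ 0.0011 -0.0042  0.0015] rows 0.9
```

Call:
drive_tool([
  [[-0.18,0.003,0,0,0,0,-1],[-0.18,0.003,0,0,0,0,-1],[-0.18,0.019,0.043,0,0,0,-1],[-0.18,0.026,0.062,0,0,0,-1],[-0.18,0.033,0.082,0,0,0,-1],[-0.18,0.033,0.082,0,0,0,-1],[-0.18,0.033,0.082,0,0,0,-1]],
])

```text
clock: 23.8
tcp_pos: [0.4315, -0.0325, 0.0643]
tool_rot: [[-0.25, 0.954, 0.166], [0.968, 0.245, 0.047], [0.004, 0.173, -0.985]]
wrist_force: [-1.7, 0.9, 1.7]
grip_width: -0.0001
finger_force: 0.9
```

```bash
python3 st.py g
```

```text
23.8 normal 0.0053 upslope -0.0026 side 0.0007 F.n 2.2 [-1.67  0.94  1.74] [ 0.277 -0.09  -0.207  2.275 -0.108  0.793  0.391]
10mm press [-0.0002  0.0137  0.0376]
```

Just in contact with green, centred. Now the press.

Call:
drive_tool([
  [[0,0.004,0.011,0,0,0,-1],[0,0.0075,0.021,0,0,0,-1],[0,0.009,0.026,0,0,0,-1],[0,0.009,0.026,0,0,0,-1]],
])

```text
clock: 24.2
tcp_pos: [0.4347, -0.0321, 0.0593]
tool_rot: [[-0.249, 0.954, 0.166], [0.968, 0.245, 0.047], [0.004, 0.172, -0.985]]
wrist_force: [-8.9, 2.1, 12.4]
grip_width: 0.0001
finger_force: 7.5
```

```bash
python3 st.py g
```

```text
24.2 normal -0.0006 upslope -0.0022 side 0.0003 F.n 14.78 [-8.91  2.12 12.38] [ 0.275 -0.074 -0.209  2.273 -0.104  0.78   0.385]
10mm press [-0.0002  0.0137  0.0376]
```

The green key has bottomed out (14.8 N, well above the 5 N spring). I retract and check.

Call:
drive_tool([
  [[0,-0.014,-0.038,0,0,0,-1],[0,-0.03,-0.08,0,0,0,-1],[0,-0.05,-0.15,0,0,0,-1],[0,-0.05,-0.25,0,0,0,-1],[0,-0.05,-0.35,0,0,0,-1],[0,-0.05,-0.4,0,0,0,-1],[0,-0.05,-0.4,0,0,0,-1],[0,-0.05,-0.4,0,0,0,-1]],
])

```text
clock: 25.0
tcp_pos: [0.4068, -0.0404, 0.1552]
tool_rot: [[-0.248, 0.954, 0.169], [0.969, 0.244, 0.046], [0.003, 0.175, -0.985]]
wrist_force: [0.0, 0.9, -0.7]
grip_width: 0.0001
finger_force: 0.0
```

```bash
python3 - <<'E'
from h import *
a=cv2.imread("pics/p_side.png").astype(int);b=vision.snapshot("side")[:,:,::-1].astype(int)
d=abs(a-b).sum(2)[195:300,195:262];print("stone/rack area change px",(d>60).sum())
o=telemetry.get_obs();print(o["clock"],o["wrist_force"]);print(models.tip_of("side","stone_mid")[0]["xy"])
if (d>60).sum()<60: job_done();print("handed in")
E
```

```text
stone/rack area change px 72
25.05 [-0.01067311  0.06967229  0.19745208]
[237.9, 234.1]
```

```bash
python3 - <<'E'
from h import *
b=vision.snapshot("side")[:,:,::-1];a=cv2.imread("pics/p_side.png")
l=models.regions_of("side","stone_slim")[0]["region"];ys,xs=np.nonzero(l);print(xs.min(),xs.max(),ys.min(),ys.max(),l.sum())
d=abs(a.astype(int)-b.astype(int)).sum(2);print("change on stone",(d[l]>60).sum())
cv2.imwrite("pics/fin.png",np.hstack([cv2.resize(q[190:310,180:340],(400,300)) for q in(a,b)]))
E
```

```text
233 245 214 256 356
change on stone 11
```

View pics/fin.png

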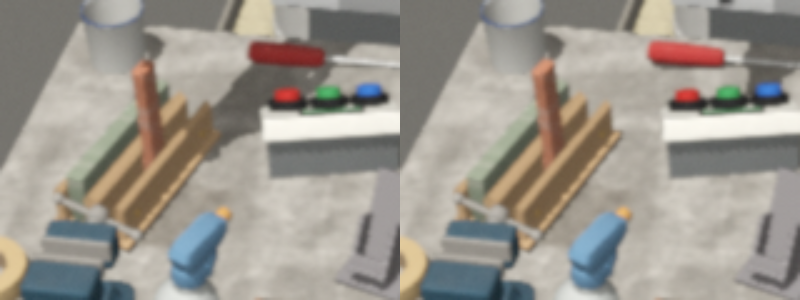

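The stone has not moved between the two pictures (only the arm's shadow differs), and all three keys are up.

```bash
python3 -c "
from h import *
print(job_done())"
```

```text
the job is handed in; nothing more can be done
None
```

The slim stone stands upright by itself in the narrow slot, the blue key and then the green were each pressed to the stop and came back up, the red key was never touched, and the job was handed in at about 25 s; no verdict came back.

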